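# Seat a mould bat on the banding wheel's pins

### The job

Lift the plaster mould by its block, lay its plywood bat lightly on the pins of the banding wheel and slide it until both holes drop over the pins, so that the bat lies fully down and flush on the wheel head; then let go. Work gently: never press the bat on the wheel with more than about 25 N, and leave the tile, the tub and the mallet where they are.

Things in the scene. Friction and masses are not known exactly. Their poses are not given: they have to be found in the camera images.
- bat_center (a point): Centre, half-way up, of the loose plaster mould on its plywood bat, 54 mm high overall: 27 mm above the underside, 27 mm below the top. Bat 110 (x) x 184 (y) x 12 mm; on its middle a fixed plaster block 46 (x) x 84 (y) x 42 mm, to be grasped across its 46 mm width. z is up.
- bat: The same mould (0.25 to 0.5 kg); origin at the centre of the bat's underside, same axes. Two round through holes, 12.5 mm in diameter, lie on its y axis 70 mm either side of the centre. It may be seated either way round.
- wheel_top (a point): Centre of the flat upper face of the banding wheel's round aluminium head, 200 mm in diameter, 50 mm above the bench; fixed, it does not turn. z is up. Two black slots run along x at y = +70 and -70 mm; a pin stands in each.
- wheel: The whole banding wheel; origin under its centre on the bench, axes as wheel_top. Its two steel pins stand 8 mm above the head, 10 mm in diameter, flat on top, with a 1 mm chamfer round the tip. They are at y = +70 and -70 mm, both at the same x, anywhere from -28 to +28 mm: this x is not measured. A hand's force does not shift the pins.
- tile: L-shaped cream test tile, 44 x 46 mm and 62 mm high, standing loose on the bench; origin at the centre of its underside. Leave it alone.
- tub: Small round tub with white lid, 69 mm in diameter, 57 mm high, loose; origin at the centre of its underside. Leave it alone.
- mallet: Wooden mallet lying on the bench, 273 mm long, 66 mm high at the head, loose; origin at the centre of its underside, handle along its y. Leave it alone.

How it is judged:
By the outcome, as a careful person would: the job done as asked, in the order asked, and still so for the second after the job is handed in, with the robot touching nothing.
It also fails if it takes over 67 s, if anything falls off the work surface, if the arm or the gripper's body presses on something with over 40 N, if the wrist force passes 120 N, or if a joint passes its speed limit or range.

### The arm

A 7-joint arm with a two-finger parallel gripper is mounted at the origin on a cart in front of the work surface, level with it; the furniture and walls round the work are solid. World frame = base frame: x ahead of the robot, y to its left, z up, the work surface at z = 0. Lengths are in m, angles in rad, forces in N, time in s.
With the tool pointing down it reaches from about 0.35 to 0.775 m from the base axis. Payload 3.1 kg.
Tool frame: the origin (TCP) lies at the very end of the fingers, on their centre line; the grasp point (between the pads) lies 19 mm behind it; z points along the fingers, y is the direction in which the jaws open and shut (so a half turn about z gives the same grasp; the last joint's range is limited). The gripper opens to 85 mm and grips with 20 to 120 N. Pads are 22 mm wide; open, the fingers measure 114 mm over their backs; the gripper's body (76 mm by 85 mm) begins 54 mm behind the grasp point. The pads swing forward as they close: fully open they stand 13 mm farther back than shut.
Start: joints at [-1.213, 0.311, 0.014, 1.512, -0.004, 1.319, -0.027], TCP at [0.214, 0.507, 0.231] pointing down, gripper open.
Joint ranges: [-2.7, 2.7], [-0.3, 1.91], [-1.27, 1.3], [0.12, 2.57], [-1.44, 4.58], [0.2, 2.03], [-3.05, 3.05]. Speed limits (rad/s): [2.79, 2.79, 3.14, 3.14, 3.14, 3.14, 3.14].

### API

Orientations are given as a unit quaternion [w, x, y, z].
In Python, from station import observe, get_image, close_job, masks_of gives the robot as it stands.
- The arm moves only by the shell command python3 -m crank 'ROWS' [FORCE]. ROWS is JSON, a list that holds one entry, the list of rows, each a list of 7 numbers: the shift along the tool's x, y, z in mm, then the turn, a rotation vector about the tool's x, y, z in degrees, then the finger opening in mm, from 0 to 85.4. In form: [[[dx, dy, dz, wx, wy, wz, grip], ...]]. A call has 1 to 10 rows; each row is the pose to reach, as a shift and turn from the pose commanded when the call began, along the tool's axes at that moment; what a row does not reach only later rows make up. A row lasts 1/8 s, in which the tool goes at most 62.5 mm and 10.7 degrees, less where a joint would pass 70% of its speed; a pose out of reach is approached as far as the arm can. A call with a gripper value outside its range is refused whole. The fingers move at their own pace and stop on an object; FORCE is the grip in N (left out, the last holds). Time passes only in rows, so rows that repeat a pose let the fingers close. It gives the time, the measured TCP pose, the force and the opening at its end, in the units of the state.
- observe(): the state, without advancing time (a new reading comes with each control period).
- get_image(name): name is "scene" or "top" or "wrist"; returns a dict with "pixels" (420x560x3 uint8, red, green, blue), "camera_matrix" (3x3 intrinsics, pixels), "k1" (the pictures are not rectified: a ray, as slopes to the right and down, at radius r is drawn at 1 + k1 r^2 times it, then the intrinsics apply), "xyz" and "attitude" of the camera in the world; the wrist camera has in their place "hand_eye" (4x4, takes a point from camera to tool coordinates, whose origin is the TCP and whose axes are the flange's). Camera axes: x right, y down, z forward; pixel columns grow to the right and rows downward; lengths in m; the calibration is good to about 2 mm. A picture is of the moment at which its call begins: read the wrist's pose just before it. There is no depth.
- close_job(): hands the job in, once; it reports no verdict.
Trained networks look in the newest picture that a camera, given by its name, has taken for a name from the list of things; names that differ only in an ending like _2 or _b are one class to them, and where a whole thing is asked for, a point or a joint stands for the part that bears it (a point fixed in the world has none). Each returns a list of dicts, best first, with "confidence" (0 to 1); they miss things now and then, are a little off and sometimes report something else, mostly with a low value. They report only what shows in the picture. A call takes as long as a camera call.
- masks_of(camera, name): "pixels" (420x560 bool, what is visible of it) and "rect" ([left, top, right, bottom] in pixels, round what is visible of it).
The state is a dict: "t": time; "joints": joint angles; "dq": joint speeds; "effort": joint torques, N m; "tcp_pos": TCP position; "tcp_rot": TCP orientation; "contact_force": force on the tool from outside, world axes, zero at the start; "ft_torque": the same for the moment, N m; "gripper_width": finger opening in m.
Only numpy, scipy, OpenCV 4.12 (cv2) and the standard library are available. Lean on these libraries where they do the work, as an engineer would, in place of code of your own. Each camera call takes 0.05 s, during which the arm holds its last target. There are 200 camera calls.

## Working session

There is one attempt and no reset: what is moved stays moved. The work goes in short steps, Python scripts to look and compute and a shell command to move; the robot and the scene stay as the last step left them, time stands still between calls to the robot, and variables do not carry over. Pictures are saved under pics/ and viewed, about 8 in all and at most 12, crops included, and the job is handed in when it is done.

```bash
mkdir -p pics; ls; cat > h.py <<'E'
import numpy as np, cv2
from scipy.spatial.transform import Rotation as R
from station import observe, get_image, close_job, masks_of
def rot(q): return R.from_quat([q[1],q[2],q[3],q[0]]).as_matrix()
def cam(name):
    s=observe(); im=get_image(name)
    if name=='wrist':
        T=np.eye(4);T[:3,:3]=rot(s['tcp_rot']);T[:3,3]=s['tcp_pos'];M=T@np.array(im['hand_eye'])
        im['C'],im['Rm']=M[:3,3],M[:3,:3]
    else:
        im['C']=np.array(im['xyz']);a=np.array(im['attitude'])
        im['Rm']=a if a.shape==(3,3) else rot(a)
    im['K']=np.array(im['camera_matrix']);return im
def ray(im,uv):
    uv=np.atleast_2d(np.float64(uv))
    d=cv2.undistortPoints(uv[:,None],im['K'],np.array([im['k1'],0,0,0.]))[:,0]
    return np.c_[d,np.ones(len(d))]@im['Rm'].T
def onz(im,uv,z):
    d=ray(im,uv);return im['C']+d*((z-im['C'][2])/d[:,2])[:,None]
def proj(im,P):
    p=(np.atleast_2d(P)-im['C'])@im['Rm']
    return cv2.projectPoints(p,np.zeros(3),np.zeros(3),im['K'],np.array([im['k1'],0,0,0.]))[0][:,0]
def save(im,f): cv2.imwrite('pics/'+f,im['pixels'][:,:,::-1])
E
python3 - <<'E'
from h import *
s=observe();print(s)
for n in ['scene','top']:
    im=cam(n);save(im,n+'1.png');print(n,im['C'].round(3),im['k1'],im['attitude'])
    for k in ['bat','wheel','tile','tub','mallet']:
        for m in masks_of(n,k)[:2]:
            ys,xs=np.nonzero(m['pixels']);c=(xs.mean(),ys.mean());print(k,round(m['confidence'],2),np.round(m['rect']),np.round(c),onz(im,c,0.05).round(3))
E
cd pics; python3 -c "
import cv2,numpy as np
print(1)"
```

```text
pics
{'t': 0.0, 'joints': array([-1.21268011,  0.31174542,  0.0139908 ,  1.51303989, -0.00439113,
        1.31920944, -0.0272237 ]), 'dq': array([ 0.0010874 , -0.0013094 , -0.0011202 , -0.00119604,  0.00093521,
       -0.00030014, -0.00078272]), 'effort': array([-1.00177986e-04, -3.79924142e+01,  1.45722753e-01, -2.30587023e+01,
        1.22152313e-02,  1.35773342e-02, -2.40580846e-05]), 'tcp_pos': array([0.21379581, 0.50595799, 0.23021717]), 'tcp_rot': array([-1.83557822e-04,  1.98551441e-01,  9.80089751e-01, -1.17145209e-03]), 'contact_force': array([ 0.02144575, -0.65374829, -0.69791375]), 'ft_torque': array([-0.00458115, -0.04035845,  0.03696768]), 'gripper_width': 0.08555739093084742}
scene [-0.093 -0.441  0.749] 0.024084378464255807 [-0.33126361  0.79964934 -0.45909376  0.20014565]
bat 0.87 [261. 223. 341. 269.] [303. 245.] [[ 0.448 -0.199  0.05 ]]
wheel 0.89 [158. 142. 229. 192.] [192. 165.] [[0.548 0.2   0.05 ]]
tile 0.53 [211. 236. 229. 251.] [219. 243.] [[ 0.356 -0.033  0.05 ]]
tub 0.71 [258. 163. 282. 189.] [270. 176.] [[ 0.618 -0.008  0.05 ]]
mallet 0.62 [397. 225. 455. 341.] [423. 269.] [[ 0.52  -0.453  0.05 ]]
top [ 0.3   -0.121  1.281] 0.030258397038601524 [-0.0707272   0.70808799 -0.69964183  0.06411219]
bat 0.96 [276. 209. 353. 264.] [313. 236.] [[ 0.476 -0.182  0.05 ]]
wheel 0.64 [128. 166. 209. 241.] [169. 204.] [[0.56  0.206 0.05 ]]
tile 0.61 [235. 164. 260. 190.] [247. 178.] [[ 0.633 -0.002  0.05 ]]
tile 0.49 [239. 258. 260. 281.] [248. 269.] [[ 0.387 -0.012  0.05 ]]
tub 0.78 [233. 166. 258. 191.] [246. 178.] [[ 0.634 -0.001  0.05 ]]
mallet 0.71 [393. 182. 436. 281.] [413. 212.] [[ 0.544 -0.448  0.05 ]]
1
```

View pics/top1.png

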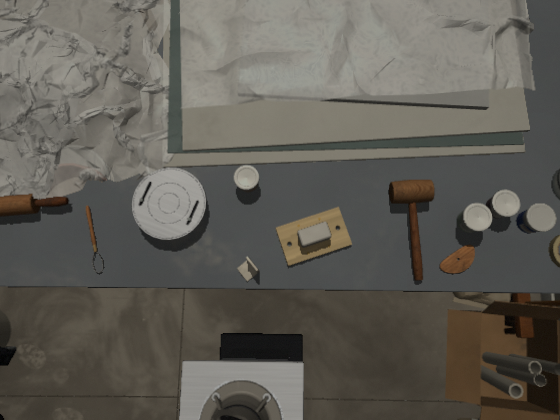

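View pics/scene1.png

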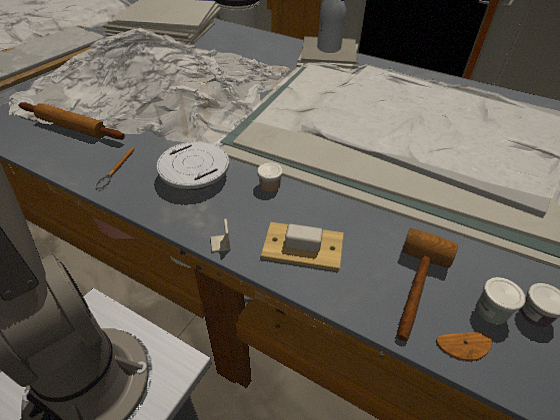

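The top view shows the wheel at (169,204) with slots at (146,192) and (193,212). The bat is at (313,236) with its block in the middle, the tile at (248,269), the tub at (246,178) and the mallet at (413,212). The scene view agrees. Next I work out rough poses, plus the moves to the wheel and then the bat.

```bash
cat > est.py <<'E'
from h import *
def rect(im,m,z):
    c=max(cv2.findContours(m.astype(np.uint8),0,2)[0],key=cv2.contourArea)[:,0].astype(float)
    P=onz(im,c,z)[:,:2]*1000
    (cx,cy),(w,h),a=cv2.minAreaRect(P.astype(np.float32))
    if w>h: a-=90; w,h=h,w   # a: direction of short side (x)
    return cx,cy,w,h,a
E
python3 - <<'E'
from est import *
for n in ['top','scene']:
    im=cam(n);m=masks_of(n,'bat')[0];print(n,np.round(rect(im,m['pixels'],0.012),1))
    m=masks_of(n,'wheel')[0];print('wheel',np.round(rect(im,m['pixels'],.05),1))
    if n=='top':
        p=onz(im,[[146,192],[193,212]],.05);print(p.round(3))
s=observe();T=rot(s['tcp_rot']);print(T.round(3))
w=get_image('wrist');print(np.round(w['hand_eye'],3),np.round(w['camera_matrix'],1),w['k1'])
for g in [(.50,.204,.30),(.46,-.185,.25)]:print((T.T@(np.array(g)-s['tcp_pos'])*1000).round())
E
```

```text
top [ 482.1 -186.1  116.5  183.8   18.5]
wheel [561.2 205.  195.3 197.1 -42.9]
[[0.592 0.269 0.05 ]
 [0.538 0.139 0.05 ]]Traceback (most recent call last):
  File "<stdin>", line 3, in <module>
IndexError: list index out of range
```

```bash
python3 - <<'E'
from est import *
s=observe();T=rot(s['tcp_rot']);print(T.round(3))
w=get_image('wrist');print(np.round(w['hand_eye'],3),np.round(w['camera_matrix'],1),w['k1'])
for g in [(.50,.204,.30),(.46,-.185,.25)]:print((T.T@(np.array(g)-s['tcp_pos'])*1000).round())
E
```

```text
[[-0.921  0.389  0.   ]
 [ 0.389  0.921  0.   ]
 [-0.     0.    -1.   ]]
[[-0.    -0.964 -0.267  0.067]
 [ 1.    -0.001  0.001 -0.002]
 [-0.002 -0.267  0.964 -0.143]
 [ 0.     0.     0.     1.   ]] [[353.7   0.  281.5]
 [  0.  353.7 215.4]
 [  0.    0.    1. ]] -0.08919951905908151
[-381. -168.  -69.]
[-496. -541.  -19.]
```

```bash
python3 -m crank '[[[-55,-18,2,0,0,6,85],[-110,-36,2,0,0,12,85],[-165,-54,4,0,0,18,85],[-220,-72,5,0,0,24,85],[-275,-90,6,0,0,30,85],[-330,-108,8,0,0,36,85],[-385,-126,9,0,0,42,85],[-436,-143,10,0,0,48,85],[-436,-143,10,0,0,48,85],[-436,-143,10,0,0,48,85]]]'; python3 - <<'E'
from est import *
im=cam('wrist');save(im,'w1.png');s=observe();print(s['tcp_pos'],rot(s['tcp_rot']).round(3),s['dq'].round(3))
m=masks_of('wrist','wheel')
for k in m: print(k['confidence'],k['rect'],np.round(rect(im,k['pixels'],.05),1))
E
```

```text
t: 2.15
tcp_pos: [0.5596, 0.2059, 0.221]
tcp_rot: [-0.001, 0.58, 0.815, 0.0]
contact_force: [-0.9, 0.2, 0.2]
gripper_width: 0.0851
[0.55913835 0.20693347 0.2211594 ] [[-0.33   0.944 -0.001]
 [ 0.944  0.33   0.001]
 [ 0.002 -0.    -1.   ]] [-0.017 -0.006 -0.014  0.004  0.003 -0.002  0.001]
0.63 [175.8, 80.2, 393.7, 293.0] [562.7 205.7 197.2 198.1  23.7]
```

View pics/w1.png

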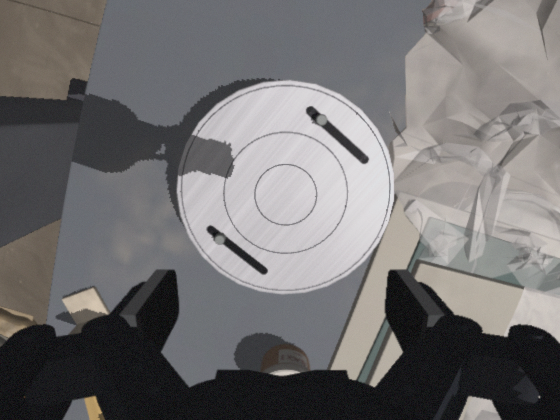

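The wheel sits at px (286,187). The slots run from (309,110) to (366,160) and from (210,230) to (265,270), with the pins near (320,119) and (220,238), towards their left ends. I enlarge both.

```bash
python3 - <<'E'
import cv2,numpy as np
a=cv2.imread('pics/w1.png')
f=lambda c:cv2.resize(a[c[1]:c[1]+60,c[0]:c[0]+75],None,fx=5.3,fy=6*5.3/6,interpolation=cv2.INTER_CUBIC)
cv2.imwrite('pics/w1z.png',np.hstack([f((298,98)),f((200,218))]))
E
```

```text
(no output)
```

View pics/w1z.png

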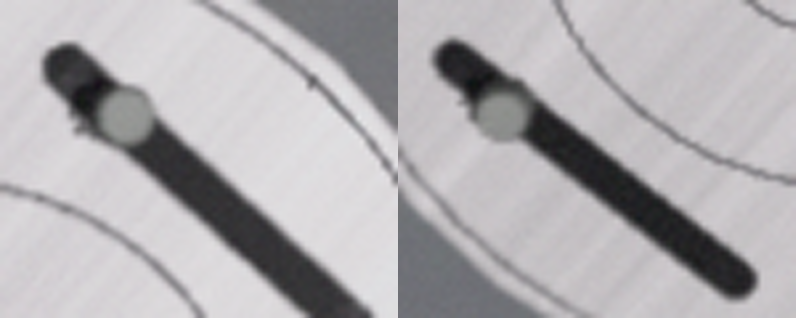

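Pin tops are near (321.3,119.4) and (219.3,239.3). I'll move on to look at the bat.

```bash
python3 -m crank '[[[-48,-29,3,0,0,0,85],[-96,-59,6,0,0,0,85],[-144,-88,9,0,0,0,85],[-192,-118,12,0,0,0,85],[-241,-148,15,0,0,0,85],[-290,-177,18,0,0,0,85],[-338,-207,20,0,0,0,85],[-338,-207,20,0,0,0,85],[-338,-207,20,0,0,0,85]]]'; python3 - <<'E'
from est import *
# pins, from pose recorded with w1
im=cam('wrist');save(im,'w2.png');s=observe();print(s['tcp_pos'],rot(s['tcp_rot']).round(3),im['C'].round(4))
for k in masks_of('wrist','bat'):
    print(k['confidence'],k['rect'],np.round(rect(im,k['pixels'],.012),1))
T=np.eye(4);T[:3,:3]=[[-0.33,.944,-.001],[.944,.33,.001],[.002,0,-1]];T[:3,3]=[0.55935,0.2064,0.2211]
M=T@im['hand_eye'];w={**im,'C':M[:3,3],'Rm':M[:3,:3]}
p=onz(w,[[321.3,119.4],[219.3,239.3]],.058)[:,:2]*1000;d=p[0]-p[1]
print(p.round(1),'sep',np.hypot(*d),'mid',p.mean(0),'x yaw',np.degrees(np.arctan2(d[1],d[0]))-90)
sl=onz(w,[[210.5,228.9],[263.9,270.4]],.05)[:,:2]*1000;print('slot',sl.round(1),np.hypot(*(sl[1]-sl[0])),np.degrees(np.arctan2(*(sl[1]-sl[0])[::-1])))
E
```

```text
t: 3.38
tcp_pos: [0.4756, -0.1798, 0.2014]
tcp_rot: [-0.0, 0.579, 0.815, 0.001]
contact_force: [-0.6, 0.2, -0.8]
gripper_width: 0.0852
[ 0.47583716 -0.17909879  0.20129549] [[-0.331  0.944  0.001]
 [ 0.944  0.331  0.002]
 [ 0.002  0.001 -1.   ]] [ 0.4532 -0.1183  0.3444]
0.7 [225.1, 98.8, 345.8, 288.5] [ 483.6 -186.   110.9  185.6   19.2]
[[569.1 279.1]
 [518.8 148.8]] sep 139.71728104217988 mid [543.95181245 213.96193758] x yaw -21.124106223831745
slot [[507.6 152.8]
 [568.  129.5]] 64.72391664239953 -21.09189080327091
```

View pics/w2.png

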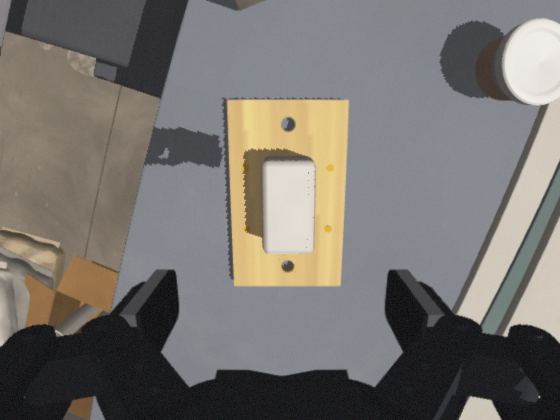

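The bat is at px (288,193), with its holes at (288,124) and (288,266) and the block at (289,205). The tub is at top right. I compute the bat pose from the holes and the block, using the hole spacing to check the heights.

```bash
python3 - <<'E'
from est import *
im=cam('wrist');s=observe();g=im['pixels'].astype(np.float32)
def hole(c):
    x,y=c;p=cv2.resize(g[y-12:y+13,x-12:x+13,0],None,fx=8,fy=8,interpolation=cv2.INTER_CUBIC)
    m=(p<130).astype(np.uint8);n,l,st,ce=cv2.connectedComponentsWithStats(m)
    i=l[100,100] or 1+np.argmax(st[1:,4]); print(st[i]/8); 
    b=st[i]; u=(b[0]+b[2]/2)/8-.5+x-12; v=(b[1]+b[3]/2)/8-.5+y-12; return [u,v]
h=[hole((288,124)),hole((288,266))];print(np.round(h,1))
p=onz(im,h,.012)[:,:2]*1000;d=p[0]-p[1]
print('holes',p.round(1),'sep',np.hypot(*d),'mid',p.mean(0).round(1),'ydir',np.degrees(np.arctan2(d[1],d[0])))
b=onz(im,[[264,158],[314,158],[313.5,252],[263.5,252]],.054)[:,:2]*1000
print('block',b.round(0),b.mean(0),np.hypot(*(b[1]-b[0])),np.hypot(*(b[3]-b[0])))
T=rot(s['tcp_rot']);print(s['tcp_pos'],'tool y yaw',np.degrees(np.arctan2(T[1,1],T[0,1])))
E
```

```text
[  6.625   6.375  11.75   13.375 778.625]
[  5.5     7.375  11.375  10.875 703.75 ]
[[288.  124.6]
 [286.7 266.3]]
holes [[ 461.4 -119.7]
 [ 507.1 -251.8]] sep 139.81170493917978 mid [ 484.3 -185.8] ydir 109.09769175511975
block [[ 451. -151.]
 [ 489. -137.]
 [ 518. -214.]
 [ 477. -229.]] [ 483.72804726 -182.88470878] 40.85018520078921 81.87237966483094
[ 0.47589264 -0.17918019  0.20123307] tool y yaw 19.37820086178089
```

```bash
python3 -m crank '[[[-9,6,50,0,0,0,85],[-9,6,100,0,0,0,85],[-9,6,150,0,0,0,85],[-9,6,170,0,0,0,85],[-9,6,179,0,0,0,85],[-9,6,179,0,0,0,85],[-9,6,179,0,0,0,40],[-9,6,179,0,0,0,40],[-9,6,179,0,0,0,40],[-9,6,179,0,0,0,40]]]' 60; python3 -m crank '[[[0,0,0,0,0,0,40],[0,0,0,0,0,0,40],[0,0,0,0,0,0,40]]]'
```

```text
t: 4.78
tcp_pos: [0.485, -0.1888, 0.0236]
tcp_rot: [0.001, 0.58, 0.815, 0.001]
contact_force: [0.3, -0.1, 5.9]
gripper_width: 0.0448
t: 5.15
tcp_pos: [0.485, -0.1888, 0.0236]
tcp_rot: [0.001, 0.58, 0.815, 0.001]
contact_force: [0.7, -0.8, 7.2]
gripper_width: 0.0457
```

```bash
python3 -m crank '[[[0,0,-15,0,0,0,40],[0,0,-50,0,0,0,40],[0,0,-90,0,0,0,40],[0,0,-115,0,0,0,40],[0,0,-115,0,0,0,40],[0,0,-115,0,0,0,40]]]'; python3 - <<'E'
from est import *
im=cam('wrist');save(im,'w3.png');s=observe();T=rot(s['tcp_rot']);print(s['tcp_pos'],T.round(3),s['contact_force'],s['gripper_width'])
E
```

```text
t: 5.9
tcp_pos: [0.4823, -0.1878, 0.136]
tcp_rot: [-0.001, 0.58, 0.815, -0.0]
contact_force: [0.3, 0.2, -3.4]
gripper_width: 0.0452
[ 0.48209785 -0.18768348  0.13560584] [[-0.327  0.945 -0.004]
 [ 0.945  0.327  0.001]
 [ 0.002 -0.003 -1.   ]] [-0.54372663  0.41767781 -2.78200785] 0.04513164198668696
```

View pics/w3.png

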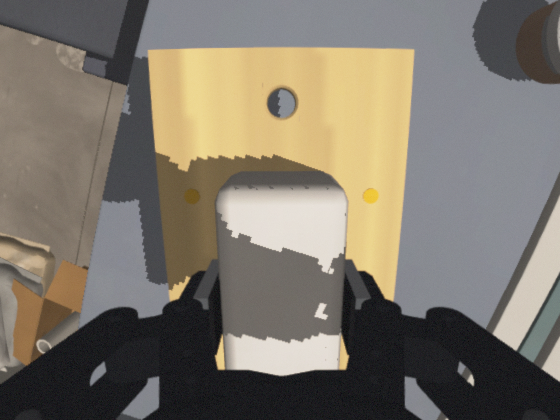

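```bash
cat > held.py <<'E'
from est import *
# pixel measures of the held bat from w3, in tool frame
def held(im,zt=.0120):
    H=np.array(im['hand_eye']);t={**im,'C':H[:3,3],'Rm':H[:3,:3]}
    q=onz(t,[[282,102.5],[150,50],[413.5,48.5],[192,196],[371,196]],zt)*1000
    e=q[2]-q[1];f=q[4]-q[3]
    return q,np.degrees(np.arctan2(e[1],e[0]))-90,np.hypot(*e[:2]),np.degrees(np.arctan2(f[1],f[0]))-90
E
python3 - <<'E'
from held import *
im=cam('wrist')
for z in (.008,.010,.012,.014): 
    q,a,w,b=held(im,z);print(z,q[:,:2].round(1).tolist(),'edge yaw vs tool y',a,'width',w,b)
# where were dots in bat frame: w2 pose
T=np.eye(4);T[:3,:3]=[[-0.331,.944,.001],[.944,.331,.002],[.002,.001,-1]];T[:3,3]=[.47586,-.17915,.2013]
M=T@im['hand_eye'];w={**im,'C':M[:3,3],'Rm':M[:3,:3]}
p=onz(w,[[245,168.5],[330,168],[328,228.5],[246,229],[288,124.6],[286.9,266.3]],.012)[:,:2]*1000
c=p[4:].mean(0);y=(p[4]-p[5])/np.hypot(*(p[4]-p[5]));x=np.array([y[1],-y[0]])
print('dots in bat',np.c_[(p-c)@x,(p-c)@y].round(1))
E
```

```text
0.008 [[72.2, -0.2], [93.5, -53.5], [94.1, 53.0], [33.0, -39.6], [33.0, 38.9]] edge yaw vs tool y -0.3203431690552776 width 106.49914083986633 0.02734582692309573
0.01 [[72.3, -0.2], [93.9, -54.2], [94.5, 53.7], [32.6, -40.1], [32.5, 39.4]] edge yaw vs tool y -0.3203431690552776 width 107.9104871619218 0.02734582692309573
0.012 [[72.4, -0.2], [94.3, -54.9], [94.9, 54.4], [32.1, -40.7], [32.1, 39.9]] edge yaw vs tool y -0.3203431690552634 width 109.32183348397727 0.02734582692309573
0.014 [[72.5, -0.2], [94.6, -55.6], [95.2, 55.1], [31.7, -41.2], [31.7, 40.4]] edge yaw vs tool y -0.3203431690552776 width 110.73317980603275 0.02734582692309573
dots in bat [[-40.2  29.4]
 [ 39.9  30.2]
 [ 40.2 -29.6]
 [-40.6 -30.3]
 [ -0.   69.9]
 [ -0.  -69.9]]
```

```bash
python3 -m crank '[[[18,9,0,0,0,2,40],[60,32,0,0,0,7,40],[109,57,0,0,0,12,40],[158,83,0,0,0,18,40],[207,109,0,0,0,24,40],[256,135,0,0,0,30,40],[305,161,0,0,0,35,40],[339,179,0,0,0,38.5,40],[357.3,188.5,0,0,0,40.2,40],[357.3,188.5,0,0,0,40.2,40]]]';python3 -m crank '[[[0,0,18,0,0,0,40],[0,0,18,0,0,0,40],[0,0,18,0,0,0,40]]]'; python3 - <<'E'
from held import *
im=cam('wrist');save(im,'w4.png');s=observe();T=rot(s['tcp_rot']);print(s['tcp_pos'],T.round(3),s['contact_force'],s['gripper_width'])
b=s['tcp_pos']+T@[.0024,-.0003,.0245];e=T.T@(np.array([.54395,.21396,.058])-b)*1000
print('underside',b.round(4),'to go, tool',e.round(1),'yaw',np.degrees(np.arctan2(T[1,1],T[0,1])))
E
```

```text
t: 7.25
tcp_pos: [0.5435, 0.2134, 0.1354]
tcp_rot: [-0.001, 0.823, 0.568, -0.001]
contact_force: [-0.6, -0.4, -3.6]
gripper_width: 0.0451
t: 7.62
tcp_pos: [0.5447, 0.2094, 0.1189]
tcp_rot: [0.0, 0.825, 0.565, -0.001]
contact_force: [0.3, 0.3, -1.6]
gripper_width: 0.0449
[0.54506892 0.20983801 0.11939514] [[ 0.362  0.932  0.   ]
 [ 0.932 -0.362 -0.   ]
 [-0.     0.    -1.   ]] [ 0.02798876 -0.00531194 -2.8842987 ] 0.044979820955719535
underside [0.5457 0.2122 0.0949] to go, tool [ 1.  -2.2 36.9] yaw -21.195042260401603
```

View pics/w4.png

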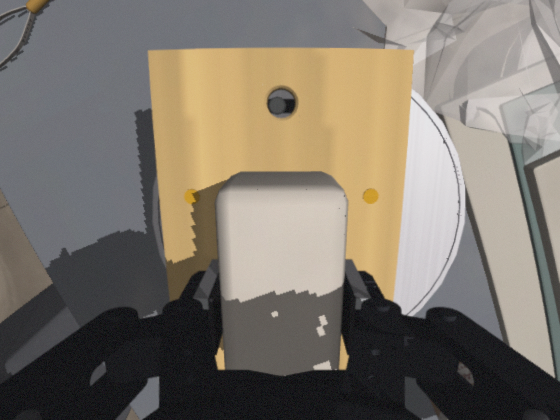

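The bat is over the wheel and the pin shows through the hole at about (277,104), left of the hole centre (282,102). That matches the computed -2 mm along tool y. I apply it, lower to about 4 mm above the pins and zoom.

```bash
python3 -m crank '[[[1,-2.2,15,0,0,0,40],[1,-2.2,32,0,0,0,40],[1,-2.2,32,0,0,0,40],[1,-2.2,32,0,0,0,40],[1,-2.2,32,0,0,0,40]]]'; python3 - <<'E'
from held import *
im=cam('wrist');save(im,'w5.png');s=observe();T=rot(s['tcp_rot']);print(s['tcp_pos'],T.round(3),s['contact_force'],s['gripper_width'])
b=s['tcp_pos']+T@[.0024,-.0003,.0245];e=T.T@(np.array([.54395,.21396,.058])-b)*1000
print('underside',b.round(4),'to go, tool',e.round(1),'yaw',np.degrees(np.arctan2(T[1,1],T[0,1])))
c=im['pixels'][75:130,240:325,::-1];cv2.imwrite('pics/w5z.png',cv2.resize(np.clip(c*1.8,0,255).astype(np.uint8),None,fx=9,fy=9,interpolation=cv2.INTER_CUBIC))
E
```

```text
t: 8.3
tcp_pos: [0.5438, 0.2127, 0.0879]
tcp_rot: [0.0, 0.825, 0.566, 0.001]
contact_force: [-0.4, -0.8, -3.3]
gripper_width: 0.0453
[0.5437655  0.21268935 0.08791925] [[ 0.36   0.933  0.001]
 [ 0.933 -0.36   0.   ]
 [ 0.001  0.001 -1.   ]] [-0.3438327   0.63578163 -1.87981643] 0.045348108880044695
underside [0.5444 0.215  0.0634] to go, tool [-1.2 -0.   5.4] yaw -21.109158625153686
```

View pics/w5z.png

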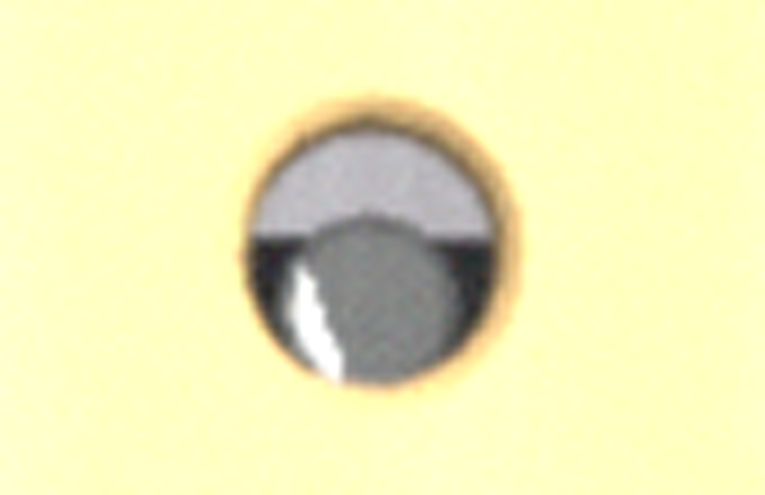

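```bash
python3 - <<'E'
from held import *
im=get_image('wrist');H=np.array(im['hand_eye']);t={**im,'K':np.array(im['camera_matrix']),'C':H[:3,3],'Rm':H[:3,:3]}
h=onz(t,[[281.9,102.3]],.0125)[0]*1000;p=onz(t,[[280.9,108.3]],.0299)[0]*1000;print(h,p,'bat must move',p-h)
E
```

```text
[72.58887021  0.89011009 12.5       ] [70.61577422  0.44732977 29.9       ] bat must move [-1.97309598 -0.44278032 17.4       ]
```

```bash
python3 -m crank '[[[-1.6,-0.3,0,0,0,0,40],[-1.6,-0.3,3,0,0,0,40],[-1.6,-0.3,4,0,0,0,40],[-1.6,-0.3,5,0,0,0,40],[-1.6,-0.3,6,0,0,0,40],[-1.6,-0.3,6,0,0,0,40]]]';  python3 -m crank '[[[0,0,0.5,0,0,0,40],[0,0,1,0,0,0,40],[0,0,1,0,0,0,40]]]'
```

```text
t: 9.15
tcp_pos: [0.5422, 0.2113, 0.0812]
tcp_rot: [-0.0, 0.825, 0.566, -0.0]
contact_force: [-0.0, -0.4, -3.0]
gripper_width: 0.0449
t: 9.52
tcp_pos: [0.5423, 0.2112, 0.0803]
tcp_rot: [-0.0, 0.825, 0.566, -0.0]
contact_force: [-0.0, -0.6, -3.4]
gripper_width: 0.0453
```

```bash
python3 -m crank '[[[0,0,0.7,0,0,0,40],[0,0,1.4,0,0,0,40],[0,0,1.4,0,0,0,40]]]';  python3 -m crank '[[[0,0,0.5,0,0,0,40],[0,0,1,0,0,0,40],[0,0,1,0,0,0,40]]]'
```

```text
t: 9.9
tcp_pos: [0.5422, 0.2112, 0.0788]
tcp_rot: [-0.0, 0.825, 0.566, -0.0]
contact_force: [-0.1, 0.0, -2.7]
gripper_width: 0.0451
t: 10.28
tcp_pos: [0.5423, 0.2112, 0.0779]
tcp_rot: [-0.0, 0.825, 0.566, -0.0]
contact_force: [-0.5, -0.2, -3.0]
gripper_width: 0.0451
```

```bash
python3 -m crank '[[[0,0,0.7,0,0,0,40],[0,0,1.4,0,0,0,40],[0,0,1.4,0,0,0,40]]]';  python3 -m crank '[[[0,0,0.5,0,0,0,40],[0,0,1,0,0,0,40],[0,0,1,0,0,0,40]]]'
```

```text
t: 10.65
tcp_pos: [0.5422, 0.2112, 0.0764]
tcp_rot: [-0.0, 0.825, 0.566, -0.0]
contact_force: [-0.4, -0.1, -3.1]
gripper_width: 0.0451
t: 11.02
tcp_pos: [0.5423, 0.2112, 0.0755]
tcp_rot: [-0.0, 0.825, 0.566, -0.0]
contact_force: [-0.9, 0.1, -3.3]
gripper_width: 0.0449
```

Still no contact, and the underside is at about 51 mm, so both pins seem to be in the holes. I go on in small steps to touchdown.

```bash
python3 -m crank '[[[0,0,0.4,0,0,0,40],[0,0,0.8,0,0,0,40],[0,0,0.8,0,0,0,40]]]';  python3 -m crank '[[[0,0,0.4,0,0,0,40],[0,0,0.4,0,0,0,40]]]'; python3 - <<'E'
from held import *
im=cam('wrist')
c=im['pixels'][75:130,240:325,::-1];cv2.imwrite('pics/w6z.png',cv2.resize(np.clip(c*1.8,0,255).astype(np.uint8),None,fx=7,fy=7,interpolation=cv2.INTER_CUBIC))
E
```

```text
t: 11.4
tcp_pos: [0.5423, 0.2113, 0.0746]
tcp_rot: [-0.0, 0.825, 0.566, -0.0]
contact_force: [0.3, -0.2, -3.3]
gripper_width: 0.0449
t: 11.65
tcp_pos: [0.5423, 0.2112, 0.0743]
tcp_rot: [0.0, 0.825, 0.566, -0.0]
contact_force: [0.1, 0.9, -3.4]
gripper_width: 0.0452
```

View pics/w6z.png

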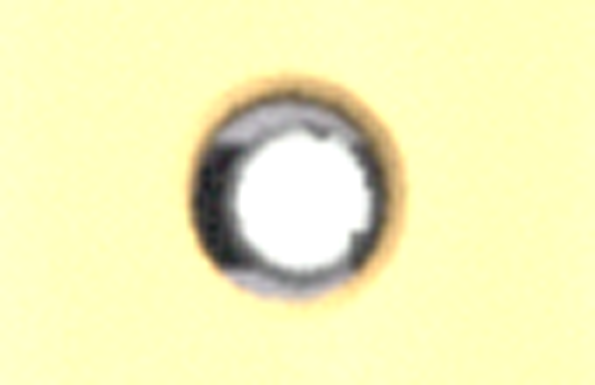

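The pin is inside the hole, slightly right of centre. I continue down.

```bash
for i in 1 2 3; do python3 -m crank '[[[0,0,0.4,0,0,0,40],[0,0,0.4,0,0,0,40]]]' | grep -E "tcp_pos|contact"; done
```

```text
tcp_pos: [0.5423, 0.2112, 0.0739]
contact_force: [0.7, 0.3, -2.9]
tcp_pos: [0.5423, 0.2113, 0.0738]
contact_force: [-0.8, 0.2, -0.6]
tcp_pos: [0.5423, 0.2113, 0.0737]
contact_force: [-3.5, 0.1, 3.6]
```

Contact came at TCP z 73.8 mm, which puts the underside at about 50 mm, with roughly 6 N of push. That's fully down, so I let go and rise.

```bash
python3 -m crank '[[[0,0,-0.6,0,0,0,46],[0,0,-0.6,0,0,0,52],[0,0,-0.6,0,0,0,60],[0,0,-0.6,0,0,0,80],[0,0,-0.6,0,0,0,80],[0,0,-0.6,0,0,0,80],[0,0,-0.6,0,0,0,80],[0,0,-0.6,0,0,0,80]]]'; python3 -m crank '[[[0,0,-10,0,0,0,80],[0,0,-40,0,0,0,80],[0,0,-80,0,0,0,80],[0,0,-120,0,0,0,80],[0,0,-140,0,0,0,80],[0,0,-140,0,0,0,80],[0,0,-140,0,0,0,80]]]'; python3 - <<'E'
from est import *
im=cam('wrist');save(im,'w7.png')
for k in masks_of('wrist','bat'):
    print(k['confidence'],k['rect'],np.round(rect(im,k['pixels'],.062),1))
E
```

```text
t: 13.45
tcp_pos: [0.5423, 0.2113, 0.0737]
tcp_rot: [0.0, 0.825, 0.566, 0.0]
contact_force: [0.7, 0.5, -0.6]
gripper_width: 0.0804
t: 14.32
tcp_pos: [0.5416, 0.2111, 0.2128]
tcp_rot: [-0.0, 0.825, 0.566, -0.001]
contact_force: [0.7, 0.4, -0.5]
gripper_width: 0.0798
0.73 [212.9, 82.1, 351.6, 298.9] [543.9 213.3 111.8 184.6 -21. ]
```

View pics/w7.png

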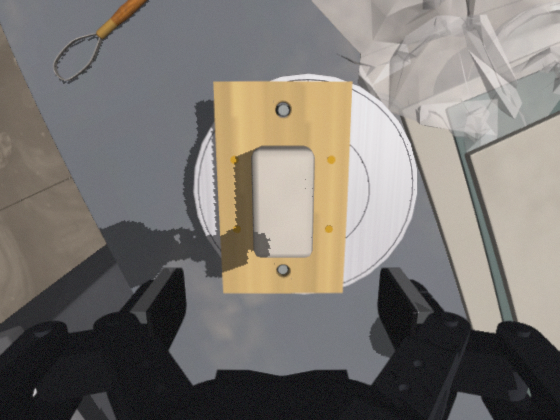

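Pins show in both holes, at (283,109) and (283,270). As a last check I enlarge both holes and look at the wheel in the scene view.

```bash
python3 - <<'E'
from est import *
im=cam('wrist');sc=cam('scene')
f=lambda a,x,y,w,h,k:cv2.resize(a[y:y+h,x:x+w,::-1],(400,300),interpolation=cv2.INTER_CUBIC)
p=im['pixels'];q=sc['pixels']
cv2.imwrite('pics/f.png',np.vstack([np.hstack([f(p,263,94,40,30,0),f(p,263,255,40,30,0)]),np.hstack([f(q,140,120,120,90,0),f(q,200,150,280,210,0)])]))
h=onz(im,[[282.8,109.3],[282.8,269.5]],.062);print(np.hypot(*(h[0]-h[1])[:2]))
E
```

```text
0.1385021458358593
```

View pics/f.png

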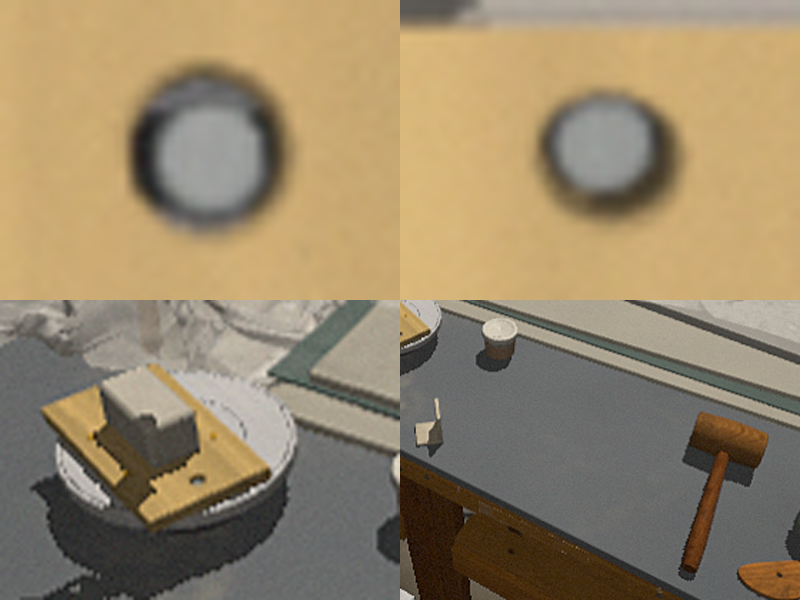

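```bash
python3 -c "
from station import *
print(close_job())"
```

```text
the job is handed in; nothing more can be done
None
```

The mould is seated on the banding wheel with both holes over the pins, and I have let go and handed the job in. It took about 14.5 s of robot time.

**How it went:** I found the pins and the bat with the wrist camera and gripped the block at 60 N. I corrected the position by the pin visible through one hole, then lowered in small steps. The holes went straight over the pins on the way down, so the bat was never laid on the pin tops and no sliding search was needed.

**Contact:** The bat touched down with its underside at about 49–50 mm (the wheel head is at 50 mm). I pushed with about 6–7 N before opening the gripper and rising 140 mm.

**Last checks:**
- **Pins and holes:** The wrist picture shows a whole pin inside each hole.
- **Bat position:** It measured (543.9, 213.3) mm at −21.0°, against a pin midpoint of (544.0, 214.0) mm at −21.1°.
- **Hole spacing:** A rough reading from the last picture gave 138.5 mm instead of 140 mm. I put this down to coarse pixel picking and did not check it further.
- **Flushness:** I judged this from the contact height and the pictures. I did not measure it directly from the side after release.
- **Other objects:** The tile, tub and mallet look unmoved in the scene picture. I compared them by eye only.

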